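# Close and clamp the dry-storage canister

## Robot

A 7-joint arm with a two-finger parallel gripper is mounted at the origin on the work surface. World frame = base frame: x ahead of the robot, y to its left, z up, the work surface at z = 0. Lengths are in m, angles in rad, forces in N, time in s.
With the tool pointing down it reaches from about 0.4 to 0.875 m from the base axis. Payload 6.5 kg.
Tool frame: the origin (TCP) lies on the mounting face of the last link; the fingertips stand 173 mm ahead of it and the grasp point (between the pads) lies 155 mm ahead of it; z points along the fingers, x is the direction in which the jaws open and shut, and the axes are right-handed (so a half turn about z gives the same grasp; the last joint's range is limited). The gripper opens to 85 mm and grips with 20 to 120 N. Pads are 22 mm wide; open, the fingers measure 114 mm over their backs; the gripper's body (76 mm by 85 mm) begins 54 mm behind the grasp point. The pads swing forward as they close: fully open they stand 13 mm farther back than shut.
Start: joints at [1.237, 0.536, -0.004, 1.538, 0.003, 1.067, -0.071], TCP at [0.172, -0.627, 0.405] pointing down, gripper open.
Joint ranges: [-2.7, 2.7], [-0.37, 2.16], [-1.27, 1.26], [0.24, 2.4], [-1.31, 4.45], [0.19, 1.91], [-2.76, 2.76]. Speed limits (rad/s): [2.39, 2.39, 3.14, 3.14, 3.14, 3.14, 3.14].

## Interface

Orientations are given as a unit quaternion [x, y, z, w].
In Python, from cell import robot, viewer, order gives the robot as it stands. Calls block until the motion is done:
- robot.move_ptp(position, orientation): joint-space move of the TCP to a pose.
- robot.servo_line(position, ori=None, speed=0.15, max_force=None): straight line of the TCP; ori=None keeps the orientation; speed is the mean speed in m/s. With max_force (N) it stops when the force on the tool has changed by that much, and returns True; else False.
- robot.set_joints(angles): joint-space move.
- robot.set_gripper(opening, newtons=None): finger opening in m; newtons is the grip in N (None keeps the last); returns when the fingers have stopped.
- robot.hold(seconds).
- robot.ik(position, orientation): joint angles nearest the present ones, or None.
- viewer.camera(name): name is "side" or "top" or "wrist"; returns a dict with "image" (420x560x3 uint8, red, green, blue), "range_z" (420x560 float32, m along the optical axis (not along the pixel's ray), 0 where there is no reading), "fx", "fy", "cx", "cy" (pixels), "dist" ([k1, k2, p1, p2, k3] as OpenCV has them; the pictures are not rectified), "camera_from_world" (4x4, takes a point from world to camera coordinates). Camera axes: x right, y down, z forward; pixel columns grow to the right and rows downward; lengths in m; the calibration is good to about 2 mm. A picture is of the moment at which its call begins.
A pose or a line that the arm cannot do raises robot.PlanningError and nothing moves.
- order.close_job(): hands the job in, once; it reports no verdict.
Readings, each from a call of its own:
- robot.get_time_s(): time.
- robot.get_joint_pos(): joint angles.
- robot.get_qvel(): joint speeds.
- robot.get_tau(): joint torques, N m.
- robot.get_tool_pos(): TCP position.
- robot.get_ee_rot(): TCP orientation.
- robot.get_force(): force on the tool from outside, world axes, zero at the start.
- robot.get_moment(): the same for the moment, N m.
- robot.get_gripper_width(): finger opening in m.
Only numpy, scipy, OpenCV 4.12 (cv2) and the standard library are available. Lean on these libraries where they do the work, as an engineer would, in place of code of your own. Each camera call takes 0.05 s, during which the arm holds its last target. There are 200 camera calls.

## Task

Close the leaning dry-storage canister: put the larger lid on it, turned so that its two key lugs drop into the two notches of the rim and it sits fully home. Then swing the canister's wire bail up and over the lid until its roller has ridden over the ridge and snapped into the groove on top of the lid, and let go. Leave the smaller lid and the other things on the bench where they are.

Things in the scene. Friction and masses are not known exactly. Their poses are not given: they have to be found in the camera images.
- lid_grip (a point): Larger lid, loose on the mat, right way up: aluminium disc 83 mm, 6 mm thick, 0.15 kg. Point on its axis, in its upright grip block, where to grip: 40 mm above its underside (the spigot's), 24 above the disc's top face; block top 54 above the underside. Block: 24 mm wide along y (take it by these flat faces), 32 along x. z up; x towards one of two key lugs (at +x and -x, same after half a turn)
- lid_groove (a point): Bottom of the V groove across the top of the lid's grip block, on the lid's axis, 49 mm above its underside; axes as lid_grip. The groove runs along y, 5.6 mm deep, between crests 8 mm to either side in x; outside these, 40 degree ramps go down to 22 mm from the axis.
- lid_seat (a point): On the lid's axis, underside of its disc (10 mm above the underside, 30 below lid_grip); axes as lid_grip. With the lid home it coincides with rim, its x along the rim's x, either way round. Below the disc: a spigot 64 mm across, 10 deep, chamfered 3; and two lugs under the disc's edge at +x and -x, 9 mm wide, 6 deep.
- rim (a point): Centre of the canister's mouth, level with the rim's top. Aluminium, 84 mm outside, mouth 68, 70 tall, fixed in a black holder fixed to the bench, leaning 25 degrees, mouth towards the robot. z out of the mouth along its axis, y level, along the bail's hinge, x to the high, far side. Two notches 8 mm deep, 14 wide in the rim at +x and -x; if the lugs miss them the lid stands 6 mm proud: turn it.
- bail_pivot (a point): Middle of the bail's hinge axis, 8 mm below the rim on the canister's axis; axes as rim. The bail turns about y. It is a 5 mm wire frame 103 mm wide over all, arms beside the canister, crossbar 73 mm from the hinge; 54 mm from the hinge a sprung roller, 12 mm thick, 68 long along y, gives about 5 mm as it rides over the lid's crest.
- tab (a point): Centre of the flat steel finger tab on top of the bail, 85 mm from the hinge axis: 40 mm wide along y, 26 tall along z (72 to 98 mm from the hinge), 5 thick along x. z points from hinge to tab; x away from the lid (push this +x face to close the bail).
- bail (a joint): Angle of the bail (rad): 0 = along the canister's axis over the lid's middle, roller in the groove, clamped; grows as it leans back to the canister's +x side; stops at -0.05 and 1.75. Stays where it is left. With the lid home the roller meets the ramp at about 0.35, tops the crest at 0.15 and snaps into the groove at 0; this takes some 5 N across the tab.
- small_lid_mid (a point): A bystander: smaller lid of another jar, 58 mm across and 37 mm tall, without lugs; point on its axis at half height.
- tweezers: Bystander: steel tweezers 120 mm long lying on the mat, origin at the middle of the underside.
- driver_grip (a point): Bystander: screwdriver with an orange handle, 160 mm long, lying on the mat; point on the handle.
- solder_reel: Bystander: solder reel 52 mm across, 40 mm high; origin at the underside's centre.
- open_handset: Bystander: opened handset 150 x 74 x 11 mm, lying on the mat; origin under its centre.
- screw_tray: Bystander: grey divided tray 100 x 140 x 22 mm; origin under its centre.
- flux_bottle: Bystander: white bottle 44 mm across, 110 mm tall; origin under its centre.

How it is judged:
On the way, in this order (a step that is already met when the one before it is completed fails the run):
1. the larger lid is fully home in the canister's rim, lugs in the notches, with the bail still swung back (z of lid_seat in the frame of rim between -0.0025 and 0.0025 m and x of lid_seat in the frame of rim between -0.004 and 0.004 m and y of lid_seat in the frame of rim between -0.004 and 0.004 m and angle between the x axis of lid_seat and the x axis of rim, either way round below 0.14 rad and angle between the z axis of lid_seat and the z axis of rim, either way round below 0.06 rad and distance between lid_grip and rim below 0.04 m and value of joint bail above 0.8 rad), for 0.2 s.
2. the bail has snapped over center into the lid's groove (value of joint bail between -0.08 and 0.085 rad), for 0.2 s.
At the end, for the whole second after the job is handed in: The larger lid is fully home (disc within 2.5 mm of the rim along the canister's axis, within 4 mm sideways, lugs in the notches within 0.14 rad), the bail is within about 0.08 rad of upright over it, its roller in the groove pressing on the lid with more than 2 N, everything released and at rest (all of step 2 and z of lid_seat in the frame of rim between -0.0025 and 0.0025 m and x of lid_seat in the frame of rim between -0.004 and 0.004 m and y of lid_seat in the frame of rim between -0.004 and 0.004 m and angle between the x axis of lid_seat and the x axis of rim, either way round below 0.14 rad and angle between the z axis of lid_seat and the z axis of rim, either way round below 0.06 rad and distance between lid_grip and rim below 0.04 m and velocity of joint bail between -0.1 and 0.1 rad/s and contact force between bail and lid above 2 N and linear speed of lid below 0.02 m/s); the robot touches nothing.
It fails at once if the smaller lid or another loose thing on the bench is pushed more than 30 mm from its place (distance of any of small_lid_mid, driver_grip, tweezers, solder_reel, open_handset, screw_tray, flux_bottle from where it was at the start of the episode above 0.03 m).
It also fails if it takes over 51 s, if anything falls off the work surface, if the arm or the gripper's body presses on something with over 40 N, if the wrist force passes 120 N, or if a joint passes its speed limit or range.

## Working session

There is one attempt and no reset: what is moved stays moved. The work goes in short steps, each a Python script; the robot and the scene stay as the last script left them, time stands still between calls to the robot, and variables do not carry over. Pictures are saved under pics/ and viewed, about 8 in all and at most 12, crops included, and the job is handed in when it is done.

```bash
ls; mkdir -p pics
cat > h.py <<'E'
import numpy as np, cv2
from cell import robot, viewer, order
from scipy.spatial.transform import Rotation as R
def shot(n,f):
    c=viewer.camera(n); cv2.imwrite(f'pics/{f}.png',c['image'][...,::-1]); np.save(f'pics/{f}.npy',c,allow_pickle=True); return c
def load(f): return np.load(f'pics/{f}.npy',allow_pickle=True).item()
def cloud(c):
    h,w=c['range_z'].shape; K=np.array([[c['fx'],0,c['cx']],[0,c['fy'],c['cy']],[0,0,1.]])
    v,u=np.mgrid[:h,:w]; p=np.stack([u,v],-1).reshape(-1,1,2).astype(float)
    n=cv2.undistortPoints(p,K,np.array(c['dist'],float)).reshape(h,w,2)
    z=c['range_z'][...,None]; P=np.concatenate([n*z,z],-1)
    T=np.linalg.inv(c['camera_from_world']); W=P@T[:3,:3].T+T[:3,3]; W[c['range_z']==0]=np.nan
    return W
E
python3 - <<'E'
from h import *
for n in('side','top'):
    c=shot(n,n+'0'); T=np.linalg.inv(c['camera_from_world']); print(n,T[:3,3],T[:3,2],c['fx'])
    print(np.isfinite(cloud(c)).mean())
a=[cv2.imread(f'pics/{n}0.png') for n in('side','top')]
print(robot.get_time_s(),robot.get_tool_pos(),robot.get_ee_rot())
E
```

```text
pics
side [0.1841516  0.72122397 0.6234737 ] [ 0.38992237 -0.74271431 -0.54436752] 439.48265140028377
0.9960246598639456
top [ 0.46642651 -0.00848593  1.02094716] [ 0.08592956  0.00738944 -0.99627381] 380.24783615085596
0.9959268707482993
0.1 [ 0.17191464 -0.62654213  0.40391861] [ 7.95193810e-01 -6.06354838e-01 -6.55913985e-04 -4.28820244e-04]
```

View pics/side0.png

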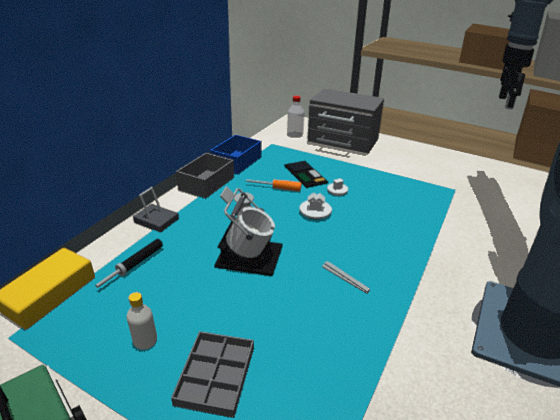

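View pics/top0.png

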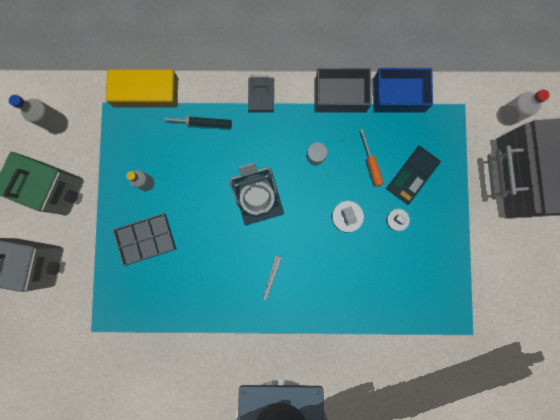

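Side view: the canister is at about (248,232) with the bail leaning back behind it, the larger lid at (316,207) and the small lid at (338,187). Top view: canister (257,198), tab (248,170), large lid (348,216) with its block, small lid (399,219). The driver is at (372,160) and the tweezers at (272,278). Next I'll get coarse positions and look closer with the wrist camera.

Run:
```python
from h import *
c=load('top0'); W=cloud(c)
for n,(u,v) in dict(lid=(348,216),small=(399,219),can=(257,198),tab=(248,170),tw=(272,278),mat=(300,250)).items(): print(n,W[v-1:v+2,u-1:u+2].reshape(-1,3).mean(0))
# move wrist camera to see lid
cw=viewer.camera('wrist'); T=np.linalg.inv(cw['camera_from_world']); Rt=R.from_quat(robot.get_ee_rot()).as_matrix()
print('cam in tool',Rt.T@(T[:3,3]-robot.get_tool_pos()),Rt.T@T[:3,:3],cw['fx'])
```

```text
lid [ 0.54415    -0.16848437  0.0529689 ]
small [ 0.53831217 -0.3018179   0.04050571]
can [0.58828828 0.06400061 0.0572878 ]
tab [0.64023463 0.07796915 0.15843694]
tw [0.3825845  0.02527509 0.00970479]
mat [ 0.45640995 -0.04835383  0.00352951]
cam in tool [-0.00108289 -0.07741806  0.0315428 ] [[ 9.99999898e-01 -1.49378208e-04 -4.26330940e-04]
 [ 2.70659150e-04  9.53721557e-01  3.00691068e-01]
 [ 3.61684315e-04 -3.00691153e-01  9.53721500e-01]] 318.61910719493585
```

```bash
cat >> h.py <<'E'
def tool(xdir,zdir=(0,0,-1)):
    z=np.array(zdir,float); z/=np.linalg.norm(z); x=np.array(xdir,float); x-=x@z*z; x/=np.linalg.norm(x)
    return R.from_matrix(np.stack([x,np.cross(z,x),z],1)).as_quat()
E
python3 - <<'E'
from h import *
q=tool((0,1,0))
print(robot.get_joint_pos(), robot.ik([0.53,-0.17,0.33],q),robot.ik([0.57,0.064,0.42],q))
robot.move_ptp([0.53,-0.17,0.33],q); shot('wrist','w_lid'); print(robot.get_time_s())
robot.move_ptp([0.55,0.068,0.40],q); shot('wrist','w_can'); print(robot.get_time_s(),robot.get_joint_pos())
a=np.hstack([cv2.imread(f'pics/w_{n}.png') for n in('lid','can')]); cv2.imwrite('pics/w2.png',cv2.resize(a,None,fx=.714,fy=.714,interpolation=cv2.INTER_AREA))
E
```

```text
[ 1.23677995  0.53699732 -0.00439099  1.5386659   0.00260938  1.06729016
 -0.07126046] [ 0.75896144  0.57815691 -0.70870904  1.82046765  0.46498286  0.91605648
  1.41059523] [ 0.49678497  0.57217706 -0.96469171  1.6907308   0.50882479  1.1518149
  0.96310151]
2.3
3.3333 [ 0.39145147  0.49722853 -0.78617406  1.76663479  0.40162665  1.04720337
  1.02705142]
```

View pics/w2.png

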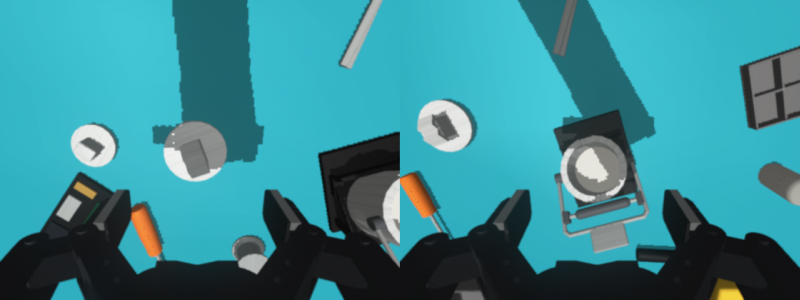

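Left (wrist, above the lid): larger lid at about full-res (273,210), block rotated. Right: canister mouth at about (270,235), roller below it, tab at (294,329). Next I'll measure both from the clouds.

Run:
```python
from h import *
np.set_printoptions(precision=4,suppress=True)
for f in('w_lid','w_can','top0','side0'):
    c=load(f); W=cloud(c); g=np.linalg.norm(W[...,:2]-[.544,-.169],axis=-1)<.06
    P=W[g]; m=P[(P[:,2]<.008)]
    d=P[(P[:,2]>.011)&(P[:,2]<.024)]; b=P[(P[:,2]>.034)&(np.linalg.norm(P[:,:2]-[.544,-.169],axis=1)<.035)]
    print(f,'n',len(d),len(b),'mat z',np.median(m[:,2]) if len(m) else 0,'disc z',np.median(d[:,2]))
    if len(d)>100:
        o,_=cv2.minEnclosingCircle(d[:,:2].astype(np.float32)); print(' circ',o,_)
        r=cv2.minAreaRect((b[:,:2]*1000).astype(np.float32)); print(' block rect mm',r,'top z',np.percentile(b[:,2],[50,95]))
# canister
for f in('w_can','top0'):
    c=load(f); W=cloud(c); P=W.reshape(-1,3); P=P[np.isfinite(P[:,0])]
    g=(np.linalg.norm(P[:,:2]-[.59,.064],axis=1)<.1)&(P[:,2]>.03); P=P[g]
    # tab
    t=P[(P[:,2]>.14)]; print(f,'tab n',len(t),t.mean(0) if len(t) else '',t.min(0),t.max(0))
    # rim plane RANSAC with normal 25deg from vertical
    rng=np.random.default_rng(0); best=0
    for i in range(3000):
        a=P[rng.choice(len(P),3,False)]; n=np.cross(a[1]-a[0],a[2]-a[0]); L=np.linalg.norm(n)
        if L<2e-4: continue
        n/=L; n*=np.sign(n[2]); 
        if abs(np.degrees(np.arccos(n[2]))-25)>6 or n[0]>0: continue
        if np.ptp(a,axis=0)[1]<.03: continue
        i_=abs((P-a[0])@n)<.0015
        if i_.sum()>best: best=i_.sum(); I=i_; N=n
    Q=P[I]; N=np.linalg.svd(Q-Q.mean(0))[2][2]; N*=np.sign(N[2])
    print(' plane',best,N,'lean',np.degrees(np.arccos(N[2])),'yaw',np.degrees(np.arctan2(-N[1],-N[0])),'mean',Q.mean(0))
```

```text
w_lid n 4368 8714 mat z 0.001270709878703008 disc z 0.017277847971619353
 circ (0.5470792055130005, -0.17296770215034485) 0.041584789752960205
 block rect mm ((537.1681518554688, -166.1106414794922), (58.83073806762695, 43.960105895996094), 18.66167449951172) top z [0.2367 0.2446]
w_can n 2736 1403 mat z 0.0012234474032773446 disc z 0.017223201219675716
 circ (0.5467817187309265, -0.1719239503145218) 0.04200274124741554
 block rect mm ((546.9293212890625, -172.34657287597656), (44.0478630065918, 26.624656677246094), 20.433300018310547) top z [0.0499 0.0551]
top0 n 583 177 mat z 0.0029132698127209977 disc z 0.018758120194701133
 circ (0.5463101863861084, -0.1730247288942337) 0.04150952398777008
 block rect mm ((546.0262451171875, -173.25840759277344), (43.72715759277344, 24.819814682006836), 19.150564193725586) top z [0.0525 0.0578]
side0 n 368 166 mat z 0.0004123328667741122 disc z 0.016465840526292574
 circ (0.5461238026618958, -0.17019972205162048) 0.043526262044906616
 block rect mm ((545.7086181640625, -172.0156707763672), (42.951080322265625, 30.947906494140625), 19.465774536132812) top z [0.0471 0.0544]
w_can tab n 47587 [0.5458 0.068  0.2894] [ 0.5291 -0.0079  0.1401] [0.6561 0.1419 0.323 ]
 plane 4903 [-0.3608  0.0129  0.9326] lean 21.160969826598727 yaw -2.049703918404922 mean [0.5476 0.0661 0.2921]
top0 tab n 295 [0.6359 0.078  0.1543] [0.6055 0.0256 0.14  ] [0.6552 0.1234 0.1697]
 plane 277 [-0.4018 -0.0896  0.9113] lean 24.309334157242507 yaw 12.573386841277756 mean [0.5949 0.0655 0.0609]
```

Run:
```python
from h import *
from scipy.optimize import least_squares
np.set_printoptions(precision=4,suppress=True)
c=load('w_lid'); W=cloud(c); P=W[np.linalg.norm(W[...,:2]-[.547,-.172],axis=-1)<.04]; b=P[(P[:,2]>.034)&(P[:,2]<.07)]
print('lid wrist',cv2.minAreaRect((b[:,:2]*1000).astype(np.float32)))
for f in('w_can','top0'):
    c=load(f); W=cloud(c); P=W.reshape(-1,3); P=P[np.isfinite(P[:,0])]
    P=P[(np.linalg.norm(P[:,:2]-[.60,.068],axis=1)<.09)&(P[:,2]>.015)&(P[:,2]<.2)]
    rng=np.random.default_rng(0); best=0
    for i in range(6000):
        a=P[rng.choice(len(P),3,False)]; n=np.cross(a[1]-a[0],a[2]-a[0]); L=np.linalg.norm(n)
        if L<4e-4: continue
        n/=L; n*=np.sign(n[2])
        if abs(np.degrees(np.arccos(n[2]))-25)>4 or n[0]>0: continue
        q=P[abs((P-a[0])@n)<.002]
        if q[:,2].mean()<.07: continue
        if len(q)>best: best=len(q); Q=q
    Q=Q[np.linalg.norm(Q-np.median(Q,0),axis=1)<.06]
    N=np.linalg.svd(Q-Q.mean(0))[2][2]; N*=np.sign(N[2])
    print(f,' plane',best,N,'lean',np.degrees(np.arccos(N[2])),'yaw',np.degrees(np.arctan2(-N[1],-N[0])),'mean',Q.mean(0))
    h=np.array([-N[0],-N[1],0]);h/=np.linalg.norm(h); Y=np.cross([0,0,1],h); X=np.cross(Y,N)
    q=(Q-Q.mean(0)); uv=np.stack([q@X,q@Y],1)
    # annulus 34..42: residual = distance outside the annulus
    def res(p):
        r=np.hypot(*(uv-p).T); return np.where(r<.034,.034-r,np.where(r>.042,r-.042,0))
    s=least_squares(res,[0,0],loss='soft_l1',f_scale=.001,diff_step=1e-4); r=np.hypot(*(uv-s.x).T)
    C=Q.mean(0)+s.x[0]*X+s.x[1]*Y; print(' centre',C,'r pct',np.percentile(r,[2,10,50,90,98])); 
    a=np.degrees(np.arctan2(uv[:,1]-s.x[1],uv[:,0]-s.x[0])); hh,_=np.histogram(a[(r>.033)&(r<.043)],72,(-180,180)); print(hh)
    d=P-C; loc=np.stack([d@X,d@Y,d@N],1)
    # bail points: outside canister behind
    k=(loc[:,0]>.046)&(loc[:,2]>.0); B=loc[k]; print(' bail pts',len(B),B.mean(0),B.min(0),B.max(0))
    np.save(f'pics/loc_{f}.npy',loc)
```

```text
lid wrist ((547.0869750976562, -172.8990936279297), (44.149085998535156, 24.22867202758789), 20.064281463623047)
w_can  plane 2378 [-0.4036 -0.127   0.9061] lean 25.027915719153555 yaw 17.46674262491867 mean [0.5846 0.0617 0.1022]
 centre [0.584  0.0613 0.1019] r pct [0.0337 0.0349 0.0388 0.0458 0.0516]
[ 0  0 29 34 32 30 33 32 34 32 31 31 31 33 36 29 31 38 31 34 32 33 35 29
 36 30 35 32 32 36 32 32 32 25  0  0  0  0 20 35 34 35 36 32 34 35 35 35
 35 35 33 37 32 36 37 34 33 33 35 35 33 31 32 34 32 29 33 37 27 16  0  0]
 bail pts 3566 [0.0668 0.0011 0.0208] [ 0.046  -0.0513  0.0088] [0.0914 0.0513 0.0303]
top0  plane 232 [-0.4038 -0.1391  0.9042] lean 25.280174474967566 yaw 19.009118394762385 mean [0.5854 0.0592 0.1048]
 centre [0.5831 0.0606 0.104 ] r pct [0.0337 0.0348 0.0388 0.0437 0.0523]
[0 1 3 3 4 3 5 3 4 3 4 4 3 3 2 2 5 2 6 3 4 2 4 5 4 4 3 4 5 0 6 3 2 2 0 0 0
 0 3 3 3 4 4 3 3 3 3 4 4 2 3 3 2 5 4 4 2 4 3 3 3 3 4 2 1 2 4 1 0 1 0 0]
 bail pts 411 [0.0657 0.0002 0.0194] [ 0.046  -0.052   0.0081] [0.0918 0.0504 0.0303]
```

```bash
cat >> h.py <<'E'
N=np.array([-.4036,-.127,.9061]); N/=np.linalg.norm(N)
h_=np.array([-N[0],-N[1],0]); h_/=np.linalg.norm(h_); Y=np.cross([0,0,1],h_); X=np.cross(Y,N); C0=np.array([.5840,.0613,.1019])
E
python3 - <<'E'
from h import *
np.set_printoptions(precision=4,suppress=True)
l=np.load('pics/loc_w_can.npy'); l=l[abs(l[:,2])<.0025]; c=np.zeros(2)
for i in range(5):
    d=l[:,:2]-c; r=np.hypot(*d.T); a=np.arctan2(d[:,1],d[:,0]); k=(r>.031)&(r<.0445)
    b=((a+np.pi)/(np.pi/18)).astype(int); pts=[]
    for j in range(36):
        m=k&(b==j)
        if m.sum()>15: pts.append((np.percentile(r[m],5)+np.percentile(r[m],95))/2*np.array([np.cos(a[m].mean()),np.sin(a[m].mean())])+c)
    pts=np.array(pts); s=np.linalg.lstsq(np.c_[2*pts,np.ones(len(pts))],(pts**2).sum(1),rcond=None)[0]; c=s[:2]
print('centre offset',c,'r',np.sqrt(s[2]+c@c),len(pts),'z med',np.median(l[k,2]))
C=C0+c[0]*X+c[1]*Y; print(C)
open('h.py','a').write(f'C=np.array({C.tolist()})\n')
psi=np.radians(20); lx,ly=.547,-.1727; qg=tool((-np.sin(psi),np.cos(psi),0)); qi=tool(Y,-N)
print('ik',robot.ik([lx,ly,.3],qg),robot.ik(C+N*.245,qi),robot.ik(C+N*.185,qi))
robot.set_gripper(.06,40)
robot.move_ptp([lx,ly,.27],qg)
print('down',robot.servo_line([lx,ly,.1965],speed=.08,max_force=15),robot.get_tool_pos(),robot.get_time_s())
robot.set_gripper(.0,50); print('w',robot.get_gripper_width(),robot.get_tool_pos(),robot.get_force())
d=robot.get_tool_pos()[2]-.0013; open('h.py','a').write(f'd={d}\n')
robot.servo_line([lx,ly,.34],speed=.12); print(robot.get_gripper_width(),robot.get_time_s())
robot.move_ptp(C+N*(d-.010+.06),qi); print(robot.get_time_s(),robot.get_tool_pos()-(C+N*(d-.010+.06)))
shot('wrist','w_hold')
shot('side','s_hold')
a=np.hstack([cv2.imread('pics/w_hold.png'),cv2.resize(cv2.imread('pics/s_hold.png')[110:290,140:380],(560,420))]); cv2.imwrite('pics/h2.png',cv2.resize(a,None,fx=.714,fy=.714,interpolation=cv2.INTER_AREA))
E
```

```text
centre offset [-0.0006  0.0005] r 0.03820045735525245 32 z med 0.00013265914043705565
[0.5833 0.0616 0.1016]
ik [ 0.764   0.6635 -0.7395  1.7928  0.5558  0.9054  1.6946] [ 0.4808  0.395  -0.7167  2.1679  0.6961  0.2922  1.1028] [ 0.4625  0.564  -0.7367  2.138   1.2057  0.3053  0.6421]
down False [ 0.5473 -0.1727  0.197 ] 5.8333
w 0.02347819034270956 [ 0.5473 -0.1728  0.197 ] [-0.4979 -0.3173  3.8176]
0.023349711263144373 7.5917
8.4833 [ 0.0006 -0.0009 -0.    ]
```

View pics/h2.png

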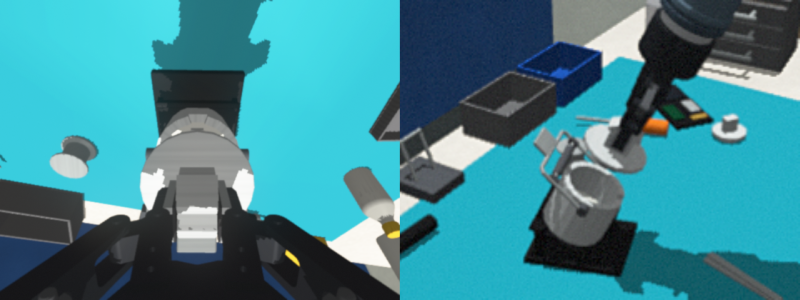

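The wrist view shows the lid held square by its block at about (196,190), with the canister behind it at (196,125). The side view shows it above the mouth, tilted to match. Next I'll check the held disc in the rim frame, then insert.

Run:
```python
from h import *
np.set_printoptions(precision=4,suppress=True)
c=load('w_hold'); W=cloud(c).reshape(-1,3); D=W-C; L=np.stack([D@X,D@Y,D@N],1)
k=(abs(L[:,2]-.066)<.003)&(np.hypot(L[:,0],L[:,1])<.048); Q=L[k]; print(len(Q),np.median(Q[:,2]))
n=np.linalg.svd(Q-Q.mean(0))[2][2]; print('normal',n*np.sign(n[2]),cv2.minEnclosingCircle(Q[:,:2].astype(np.float32)))
b=L[(L[:,2]>.09)&(L[:,2]<.108)&(np.hypot(L[:,0],L[:,1])<.026)&(abs(L[:,1])<.0125)]; print('block',len(b),b.min(0),b.max(0))
f0=np.array(robot.get_force())
s=robot.servo_line(C+N*(d-.010+.014),speed=.08,max_force=12); t=robot.get_tool_pos(); print(s,'err',[(t-C)@v for v in (X,Y,N)],d-.01)
s=robot.servo_line(C+N*(d-.010-.001),speed=.02,max_force=12); t=robot.get_tool_pos(); f=np.array(robot.get_force())-f0; print(s,'err',[(t-C)@v for v in (X,Y,N)],'F',[f@v for v in (X,Y,N)],robot.get_time_s())
```

```text
9441 0.06572591908848245
normal [-0.0008  0.0011  1.    ] ((-0.0005165996844880283, -0.0003481990424916148), 0.04152572527527809)
block 5264 [-0.0225 -0.0125  0.0912] [0.0214 0.0124 0.108 ]
False err [np.float64(6.112056276850523e-05), np.float64(-0.00029154816348545313), np.float64(0.1996963013516558)] 0.185723793014734
True err [np.float64(1.0966739836789259e-05), np.float64(-3.707428777131073e-05), np.float64(0.18599715576778567)] F [np.float64(0.753461591101644), np.float64(1.0603424823141168), np.float64(7.949808107930545)] 9.9917
```

The held lid's offset is within 0.5 mm, and it went down to 0.3 mm above nominal, so the lugs look to be in the notches. I'll release it, back off and check.

Run:
```python
from h import *
np.set_printoptions(precision=4,suppress=True)
robot.set_gripper(.05); print(robot.get_gripper_width())
qi=tool(Y,-N)
robot.servo_line(C+N*(d+.085),ori=qi,speed=.12); robot.hold(.2)
c=shot('wrist','w_seat'); print(robot.get_time_s())
W=cloud(c).reshape(-1,3); D=W-C; L=np.stack([D@X,D@Y,D@N],1); L=L[np.isfinite(L[:,0])]; np.save('pics/L.npy',L)
r=np.hypot(L[:,0],L[:,1]); k=(abs(L[:,2]-.007)<.006)&(r<.040)&(r>.026); Q=L[k]; print(len(Q),'disc top z',np.median(Q[:,2]))
n=np.linalg.svd(Q-Q.mean(0))[2][2]; print('normal',n*np.sign(n[2]))
k=(abs(L[:,2]-.006)<.0025)&(r<.045); print(cv2.minEnclosingCircle(L[k][:,:2].astype(np.float32)))
b=L[(L[:,2]>.028)&(L[:,2]<.05)&(r<.027)]; print('block',cv2.minAreaRect((b[:,:2]*1000).astype(np.float32)),b[:,2].max())
t=L[(L[:,0]>.046)&(abs(L[:,1])<.018)&(L[:,2]>.01)&(L[:,2]<.06)]; th=np.arctan2(t[:,0],t[:,2]+.008); rr=np.hypot(t[:,0],t[:,2]+.008); k=rr>.078
print('bail angle',np.median(th[k]),k.sum(),rr.max())
print('ik cone')
for x,z in [(.125,.26),(.125,.185),(.11,.19),(.08,.22),(.05,.24),(.0135,.248),(.045,.25),(.045,.29)]: 
    q=robot.ik(C+x*X+z*N,qi); print(x,z,q)
```

```text
0.0500739258304012
11.5583
3993 disc top z 0.006072021354371892
normal [0.0014 0.0044 1.    ]
((0.0010224857833236456, 0.0004651668423321098), 0.04335987940430641)
block ((-0.9978961944580078, 0.9151935577392578), (44.03181076049805, 23.88083267211914), 0.1581200808286667) 0.04563443198705169
bail angle 1.1782342563973167 1077 0.09771900253605231
ik cone
0.125 0.26 [ 0.5177  0.5101 -0.8892  1.8648  0.6784  0.5788  1.1495]
0.125 0.185 [ 0.3554  0.6113 -0.7096  1.8424  0.7808  0.4724  1.0583]
0.11 0.19 [ 0.3705  0.5916 -0.7127  1.8825  0.7899  0.4508  1.0443]
0.08 0.22 [ 0.4497  0.5231 -0.7721  1.9682  0.7697  0.4369  1.0538]
0.05 0.24 [ 0.514   0.467  -0.8115  2.0462  0.7483  0.4086  1.0669]
0.0135 0.248 [ 0.5487  0.4224 -0.8119  2.1342  0.7548  0.3488  1.0558]
0.045 0.25 [ 0.5467  0.4477 -0.8405  2.0601  0.7253  0.4143  1.0878]
0.045 0.29 [ 0.6785  0.3875 -0.9715  2.063   0.6127  0.4757  1.1931]
```

View pics/w_seat.png

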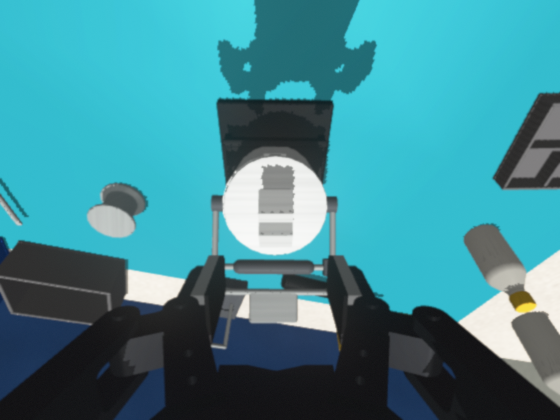

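The lid is home: disc top 6.07 mm above the rim (nominal 6.0), centred within 1 mm, turned 0.2° and level. In the image it sits flat at (275,205), with the bail still back (tab at (273,307), angle 1.178). Next, push the bail over from behind with the closed fingers.

Run:
```python
from h import *
np.set_printoptions(precision=4,suppress=True)
qi=tool(Y,-N); P=lambda x,z: C+x*X+z*N
rf=lambda: np.array([(np.array(robot.get_tool_pos())-C)@v for v in (X,Y,N)])
robot.set_gripper(0.); print(robot.get_gripper_width())
robot.servo_line(P(.128,.275),ori=qi,speed=.15)
print(robot.servo_line(P(.128,.187),ori=qi,speed=.12,max_force=10),robot.get_time_s())
f0=np.array(robot.get_force())
for th in np.r_[1.17,np.arange(1.05,.4,-.13),.38,.28,.2,.14,.08,.03]:
    s,c=np.sin(th),np.cos(th); cx=.098*s+.0025*c; cz=-.008+.098*c-.0025*s
    st=robot.servo_line(P(cx+.011,cz-.015+.173),ori=qi,speed=.06,max_force=35)
    f=np.array(robot.get_force())-f0; print(round(th,2),st,rf(),'F',np.array([f@v for v in(X,Y,N)]),round(robot.get_time_s(),2))
    if st: break
shot('side','s_bail')
a=cv2.resize(cv2.imread('pics/s_bail.png')[110:290,140:380],(720,540)); cv2.imwrite('pics/b1.png',a)
```

```text
0.0001290551181718065
False 13.9833
1.17 False [ 0.1028 -0.0001  0.1864] F [3.0893 0.5862 1.5888] 14.57
1.05 False [ 0.0981 -0.      0.1971] F [5.2152 0.8769 3.7123] 14.92
0.92 False [0.0916 0.0001 0.2079] F [5.6181 0.7074 5.0224] 15.28
0.79 False [0.0835 0.0002 0.2177] F [5.9519 0.6257 5.3309] 15.63
0.66 False [0.0737 0.0003 0.2262] F [4.0183 1.0479 3.3869] 15.99
0.53 False [ 0.0613 -0.0001  0.2329] F [-0.7973  0.9111  0.7798] 16.35
0.38 False [ 0.0489 -0.0002  0.2401] F [1.0248 0.6485 0.3053] 16.74
0.28 False [ 0.0401 -0.      0.2436] F [-0.3625  1.6224  0.193 ] 17.06
0.2 False [0.0329 0.0001 0.2457] F [2.1047 1.4777 1.7972] 17.34
0.14 False [0.0269 0.     0.2467] F [0.3795 2.0925 1.5195] 17.59
0.08 False [ 0.0201 -0.0001  0.2472] F [-0.0857  1.2794 -0.4022] 17.84
0.03 False [ 0.0158 -0.0001  0.2478] F [-0.124   0.4602 -0.1431] 18.09
```

View pics/b1.png

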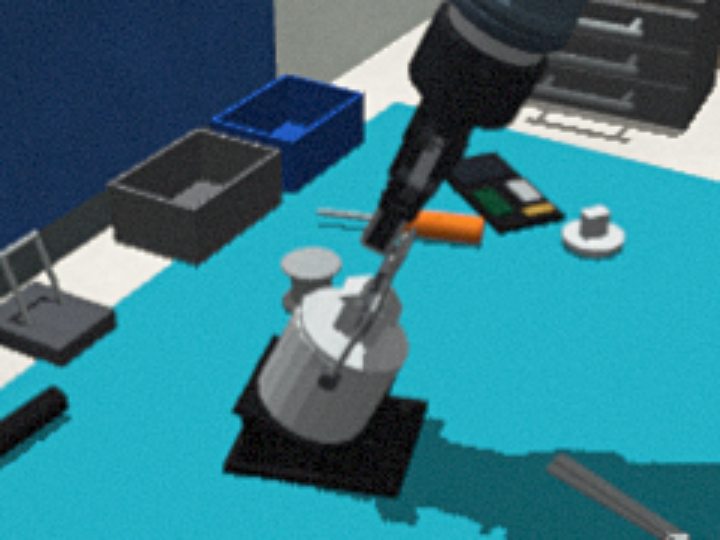

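The side view shows the bail upright along the canister axis, its tab under the fingers at about (395,240). I'll back off, then measure the bail angle and lid.

Run:
```python
from h import *
np.set_printoptions(precision=4,suppress=True)
qi=tool(Y,-N); P=lambda x,z: C+x*X+z*N
robot.servo_line(P(.04,.249),ori=qi,speed=.08)
robot.servo_line(P(.05,.35),ori=qi,speed=.15)
robot.move_ptp(P(.02,.38),qi); robot.hold(.3)
for n in('wrist','top','side'):
    c=shot(n,n+'_end'); W=cloud(c).reshape(-1,3); D=W-C; L=np.stack([D@X,D@Y,D@N],1); L=L[np.isfinite(L[:,0])]
    t=L[(abs(L[:,1])<.019)&(abs(L[:,0])<.03)&(L[:,2]>.072)&(L[:,2]<.095)]; r=np.hypot(*L[:,:2].T)
    if len(t): print(n,'bail',np.median(np.arctan2(t[:,0],t[:,2]+.008)),len(t),t[:,2].max())
    Q=L[(r<.04)&(r>.028)&(abs(L[:,2]-.006)<.006)]; print(' disc z',np.median(Q[:,2]),len(Q))
print(robot.get_time_s(),robot.get_force())
a=np.hstack([cv2.imread('pics/wrist_end.png'),cv2.resize(cv2.imread('pics/side_end.png')[110:290,140:380],(560,420))]); cv2.imwrite('pics/e2.png',cv2.resize(a,None,fx=.714,fy=.714,interpolation=cv2.INTER_AREA))
```

```text
wrist bail -0.050884914458073256 395 0.09201943176403228
 disc z 0.006036058944291137 1879
top bail -0.01323967604207471 82 0.09368503667327134
 disc z 0.008068990927397724 313
side bail -0.037672653572899006 35 0.091204098198166
 disc z 0.006184472246085629 259
20.3083 [-0.4151 -0.4572 -0.2353]
```

View pics/e2.png

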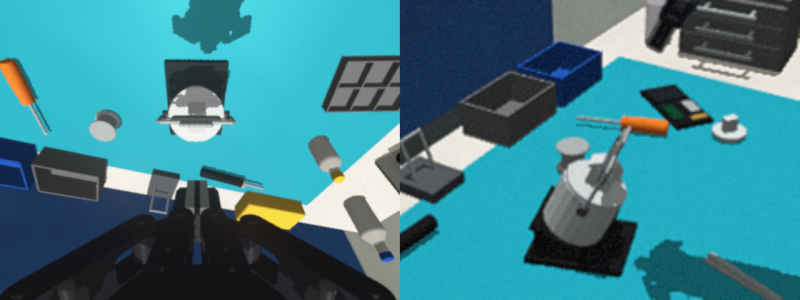

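Run:
```python
from h import *
robot.hold(.3); order.close_job(); print(robot.get_time_s())
```

```text
the job is handed in; nothing more can be done
the job is handed in; nothing more can be done
```

The canister is closed: the larger lid is fully home and the bail has snapped into its groove. I handed the job in at about 20.6 s of the 51 s allowed; no verdict is reported.

- **Lid:** I gripped it by its block, tilted it to the canister's axis and lowered it until contact. Before the bail was moved, its disc top measured 6.07 mm above the rim (nominal 6.0). It was within about 1 mm of centre and turned 0.2°.
- **Bail:** I pushed it over from behind with the closed fingers, at no more than about 8 N. The push force had fallen to nearly zero by 0.08 rad, as expected after the snap.
- **Last checks:** With the arm clear, the bail read −0.05, −0.01 and −0.04 rad in the wrist, top and side views. These carry up to about 0.03 rad of bias from the tab's thickness, but all are within the limit of about 0.08.
- **Disagreement:** The lid disc read 6.0 mm (wrist) and 6.2 mm (side), but 8.1 mm in the top view. The top camera also read the mat and rim about 2 mm high, which matches its stated calibration error.
- **Not measured:** I could not check the roller's pressing force on the lid directly. I saw no sign that the bystanders had moved, but did not measure their positions.

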